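# Clip a drive module on the mounting rail and switch it on

### The job

Hook the loose drive module's fixed lip under the edge of the steel rail nearest you, about the middle of the rail's free stretch, and let go so that it leans with its orange sprung foot on the far edge; then press the raised far end down until the foot clicks under that edge. Next push the module along the rail until it touches the dark isolator block, and only then push the isolator's red-knobbed lever fully over, away from you. Do not disturb the other things on the bench.

Things in the scene. Friction and masses are not known exactly. Their poses are not given: they have to be found in the camera images.
- panel: White mounting plate fixed on the bench, 160 (x) x 330 (y) x 8 mm, with a steel top-hat rail 310 mm long along its y axis. Origin: centre of the plate's underside; x away from the robot, z up. The isolator stands on the rail at y = +125 or -125 mm, the terminals at the other; the 200 mm between them are free.
- rail_near (a point): Upper corner of the rail's near edge at mid-length: (-37.5, 0, 33) mm in the panel. Each rail edge is a 3 mm thick flange (z 30 to 33 mm) that overhangs 13.5 mm, with empty space below it down to the plate (z = 8 mm).
- rail_far (a point): Upper corner of the rail's far edge at mid-length: (37.5, 0, 33) mm in the panel; the rail is 75 mm wide.
- module: Loose grey drive module, 0.25 to 0.4 kg. Origin on the plane that will lie on the rail's upper face, 18 mm above the bench while it stands on its feet; x runs from lip end to foot end, z up. Case x -54 to 58, y -27 to 27 (grip across this), z 0 to 34 mm. Starts left or right of the panel, lip end towards the robot within 0.45 rad of yaw. Seated: level, origin over the rail's middle, at panel z = 33 mm.
- module_top (a point): Middle of the top of the module's raised blue-grey part (x -34 to 26 mm, full width, up to z = 50 mm), at (-4, 0, 50) mm in the module. Underneath, at the lip end, a solid foot x -52 to -39 mm, and at the other two solid feet (x 39 to 56 down to z = -8, x 46 to 56 below that), all down to z = -18 mm, leave a 78 mm channel for the rail.
- module_lip (a point): Tip of the fixed lip, a 4 mm thick toe pointing to the module's +x: its upper corner, at (-31, 0, -7) mm in the module. The slot above it is 7 mm high and 8 mm deep. It goes in with the module tilted 0.22 to 0.3 rad, lip end low: bring the toe in front of and below the near rail edge, then move along panel +x.
- module_press (a point): Place to press: top of the module's lower shoulder at the foot end, at (47, 0, 34) mm in the module. Hooked and let go, the module leans at about 0.2 rad with this end raised.
- module_foot (a joint): Sprung orange foot at the module's +x end: 0 = out (rest and latched), up to 0.008 m pushed back along the module's x. Nose tip x = 33.5 mm, holding face z = -5 mm, sloping underside down to z = -17 mm. The rail edge pushes it back about 4 mm, then it springs under the edge. Spring 2.4 to 4 N; the press takes about 8 to 17 N.
- isolator: Dark isolator block fixed on the rail at one end of the free stretch, 112 (x) x 50 (y) mm, axes parallel to the panel's; origin in its middle on the rail's upper face (panel z = 33 mm). Block up to z = 34 mm, on it a grey lever housing 70 x 50 mm up to z = 59 mm. The module touches it when their origins are 52 mm apart along y.
- lever (a joint): Isolator lever: 0 = off, leaning towards the robot (panel -x); 1.0 rad = on, leaning away (panel +x). Hinge along the panel's y, 56 mm above the isolator's origin; stays where left, about 1.5 N at the knob. Starts at 0 to 0.12.
- lever_tip (a point): Centre of the lever's red ball knob, 26 mm in diameter, 50 mm from the hinge.
- terminals: Row of beige terminals fixed on the rail at the other end of the free stretch, 110 (x) x 50 (y) mm, up to 69 mm above the panel's underside.
- stapler: Red and black stapler 34x126x51 mm, a bystander; it lies where the module does not, on the other side of the panel.
- flat_brush: Flat brush 38x206x13 mm, bystander.
- marker: Felt marker with red cap 18x137x19 mm, bystander.
- scoop: White plastic scoop 61x226x25 mm, bystander.
- screwdriver_1: Screwdriver 25x206x24 mm, bystander.

How it is judged:
On the way, in this order (a step that is already met when the one before it is completed fails the run):
1. the module hangs by its lip under the near rail edge, leaning with the foot end up, let go, at least 13 mm clear of the isolator (x of module_lip in the frame of panel between -0.036 and -0.024 m and z of module_lip in the frame of panel between 0.015 and 0.0315 m and angle between the z axis of module and the z axis of panel, either way round between 0.1 and 0.32 rad and contact force between the fingers and module below 0.3 N and linear speed of module below 0.02 m/s and (y of module in the frame of isolator above 0.065 m or y of module in the frame of isolator below -0.065 m)), for 0.2 s.
2. the module has been rocked down level and its foot has clicked under the far edge (angle between the z axis of module and the z axis of panel, either way round below 0.045 rad and z of module in the frame of panel between 0.03 and 0.0365 m and x of module in the frame of panel between -0.005 and 0.005 m and x of module_lip in the frame of panel above -0.036 m and value of joint module_foot below 0.0015 m), for 0.2 s.
3. the module, still latched, has been pushed along the rail against the isolator (all of step 2 and y of module in the frame of isolator between -0.056 and 0.056 m), for 0.2 s.
4. the lever has been thrown fully over (value of joint lever above 0.85 rad), for 0.2 s.
At the end, for the whole second after the job is handed in: The module is latched on the rail (level within 0.045 rad, origin 30 to 36.5 mm above the panel origin and within 5 mm of the rail middle line, lip under the near edge, foot out to within 1.5 mm), at most 4 mm from the isolator, at rest; the lever is beyond 0.85 rad (all of step 3 and value of joint lever above 0.85 rad and linear speed of module below 0.01 m/s); the robot touches nothing.
It fails at once if a bystander (stapler, brush, marker, scoop, screwdriver) is moved more than 30 mm (distance of any of stapler, flat_brush, marker, scoop, screwdriver_1 from where it was at the start of the episode above 0.03 m).
It also fails if it takes over 58 s, if anything falls off the work surface, if the arm or the gripper's body presses on something with over 40 N, if the wrist force passes 120 N, or if a joint passes its speed limit or range.

### The arm

A 6-joint arm with a two-finger parallel gripper is mounted at the origin on a cart in front of the work surface, level with it; the furniture and walls round the work are solid. World frame = base frame: x ahead of the robot, y to its left, z up, the work surface at z = 0. Lengths are in m, angles in rad, forces in N, time in s.
With the tool pointing down it reaches from about 0.3 to 0.95 m from the base axis. Payload 3.1 kg.
Tool frame: the origin (TCP) lies at the very end of the fingers, on their centre line; the grasp point (between the pads) lies 19 mm behind it (grasp_offset is the distance from the TCP to the grasp point, in m); z points along the fingers, x is the direction in which the jaws open and shut, and the axes are right-handed (so a half turn about z gives the same grasp; the last joint's range is limited). The gripper opens to 85 mm and grips with 20 to 120 N. Pads are 22 mm wide; open, the fingers measure 114 mm over their backs; the gripper's body (76 mm by 85 mm) begins 54 mm behind the grasp point. The pads swing forward as they close: fully open they stand 13 mm farther back than shut.
Start: joints at [-0.07, 0.308, 1.634, -0, 1.2, -0.07], TCP at [0.625, -0, 0.231] pointing down, gripper open.
Joint ranges: [-3.06, 3.06], [-0.79, 1.96], [0.05, 2.63], [-1.19, 4.34], [0.05, 2.64], [-2.94, 2.94]. Speed limits (rad/s): [2.79, 2.79, 3.14, 3.14, 3.14, 3.14].

### API

Orientations are given as a unit quaternion [w, x, y, z].
In Python, from rig import * gives the robot as it stands.
- The arm moves only by the tool servo_tool, never from a script. Its argument "series" is a list of rows, each an object with "offset": the shift along the tool's x, y, z in cm, a list of three; "twist": the turn about the tool's z in degrees; "fingers": the closure, from -1 (fully open) to 1 (shut), so that 0 is half open. In form: [{"offset": [dx, dy, dz], "twist": twist, "fingers": fingers}, ...]. A call has exactly 5 rows; each row is the pose to reach, as a shift and turn from the pose measured when the call began, along the tool's axes at that moment; what a row does not reach only later rows make up. A row lasts 1/10 s, in which the tool goes at most 50 mm and 8.59 degrees, less where a joint would pass 70% of its speed; a pose out of reach is approached as far as the arm can. A call with a gripper value outside its range is refused whole. The fingers move at their own pace and stop on an object; "squeeze" is the grip in N (left out, the last holds). Time passes only in rows, so rows that repeat a pose let the fingers close, or fill a call up. It gives the time, the measured TCP pose, the force and the opening at its end, in the units of the state.
- sense(): the state, without advancing time (a new reading comes with each control period).
- snapshot(name): name is "scene" or "side" or "wrist"; returns a dict with "img" (480x640x3 uint8, red, green, blue), "fov_y" (degrees; the focal length in pixels is half the picture's height over the tangent of half this angle, whatever the lens; pixels are square), "cx", "cy" (the principal point, pixels), "dist" ([k1, k2, p1, p2, k3] as OpenCV has them; the pictures are not rectified), "xyz" and "attitude" of the camera in the world; the wrist camera has in their place "hand_eye" (4x4, takes a point from camera to tool coordinates, whose origin is the TCP and whose axes are the tool frame's). Camera axes: x right, y up, looking along -z (the intrinsics and any distortion apply to the point x, -y, -z); pixel columns grow to the right and rows downward; lengths in m; the calibration is good to about 2 mm. A picture is of the moment at which its call begins: read the wrist's pose just before it. There is no depth.
- close_job(): hands the job in, once; it reports no verdict.
The state is a dict: "clock": time; "joint_pos": joint angles; "joint_velocities": joint speeds; "joint_torque": joint torques, N m; "tcp_pos": TCP position; "tcp_rot": TCP orientation; "ft_force": force on the tool from outside, world axes, zero at the start; "moment": the same for the moment, N m; "gripper_width": opening from 0.0 (shut) to 1.0 (fully open).
Only numpy, scipy, OpenCV 4.12 (cv2) and the standard library are available. Lean on these libraries where they do the work, as an engineer would, in place of code of your own. Each camera call takes 0.05 s, during which the arm holds its last target. There are 200 camera calls.

## Working session

There is one attempt and no reset: what is moved stays moved. The work goes in short steps, Python scripts to look and compute and a tool call to move; the robot and the scene stay as the last step left them, time stands still between calls to the robot, and variables do not carry over. Pictures are saved under pics/ and viewed, about 8 in all and at most 12, crops included, and the job is handed in when it is done.

Besides the shell and the picture viewer there is one more tool, called after "Emit:" as name([rows], argument=value, ...), one row to a line, values as JSON. servo_tool: Moves the arm, as the interface text tells. Its arguments: {"type":"object","properties":{"series":{"type":"array"},"squeeze":{"type":"number"}},"required":["series"]}

```bash
ls; mkdir -p pics; python3 - <<'E'
from rig import *
import cv2,numpy as np
s=sense();print(s)
for n in ["scene","side"]:
    d=snapshot(n);cv2.imwrite(f"pics/{n}0.png",d["img"][:,:,::-1]);print(n,{k:v for k,v in d.items() if k!="img"})
d=snapshot("wrist");cv2.imwrite("pics/wrist0.png",d["img"][:,:,::-1]);print({k:v for k,v in d.items() if k!="img"})
E
```

```text
pics
{'clock': 0.0, 'joint_pos': array([-6.97092900e-02,  3.08988056e-01,  1.63517182e+00, -3.21977373e-05,
        1.19968733e+00, -6.97327291e-02]), 'joint_velocities': array([-0.00214682,  0.00097045, -0.00052729, -0.00138483,  0.0012174 ,
        0.00159108]), 'joint_torque': array([ 1.43707580e-04, -4.15252447e+01, -2.76667070e+01, -1.74997494e-04,
        1.01000658e-02, -1.14578896e-05]), 'tcp_pos': array([6.24191791e-01, 1.37776836e-05, 2.30064635e-01]), 'tcp_rot': array([-6.35712694e-05,  9.99999364e-01,  1.75746873e-05, -1.12558245e-03]), 'ft_force': array([ 0.18789866,  0.13417477, -0.06691352]), 'moment': array([0.04919995, 0.01206138, 0.00798435]), 'gripper_width': 1.0026786214531171}
scene {'fov_y': 55.29783353409072, 'cx': 321.44917144406844, 'cy': 240.24537490801785, 'dist': array([-0.09188735,  0.        ,  0.        ,  0.        ,  0.        ]), 'xyz': array([0.19408297, 0.85059985, 1.16207594]), 'attitude': array([-0.2247916 , -0.07982787,  0.32919434,  0.91363414])}
side {'fov_y': 51.57456114426101, 'cx': 329.99681757883997, 'cy': 239.40973802870653, 'dist': array([-0.04854601,  0.        ,  0.        ,  0.        ,  0.        ]), 'xyz': array([ 0.35034965, -1.1837709 ,  0.88948726]), 'attitude': array([ 0.87253794,  0.48003266, -0.05012908, -0.07571839])}
{'fov_y': 63.37111184773769, 'cx': 313.3238059361744, 'cy': 248.26264092571154, 'dist': array([-0.08195803,  0.        ,  0.        ,  0.        ,  0.        ]), 'hand_eye': array([[ 9.99999098e-01, -3.76180337e-04, -1.28917790e-03,
         3.38464126e-04],
       [-7.23893961e-04, -9.59555538e-01, -2.81518465e-01,
        -7.25292441e-02],
       [-1.13113608e-03,  2.81519144e-01, -9.59554945e-01,
        -1.43149878e-01],
       [ 0.00000000e+00,  0.00000000e+00,  0.00000000e+00,
         1.00000000e+00]])}
```

View pics/scene0.png

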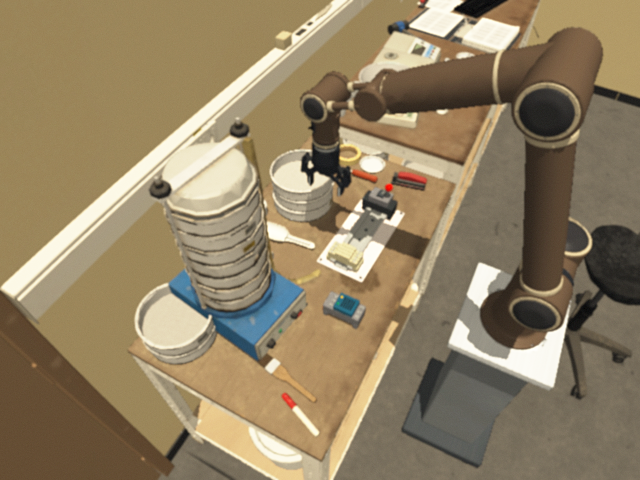

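View pics/side0.png

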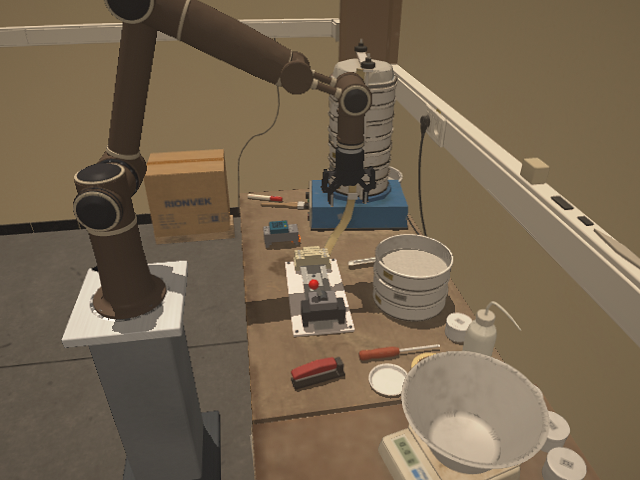

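View pics/wrist0.png

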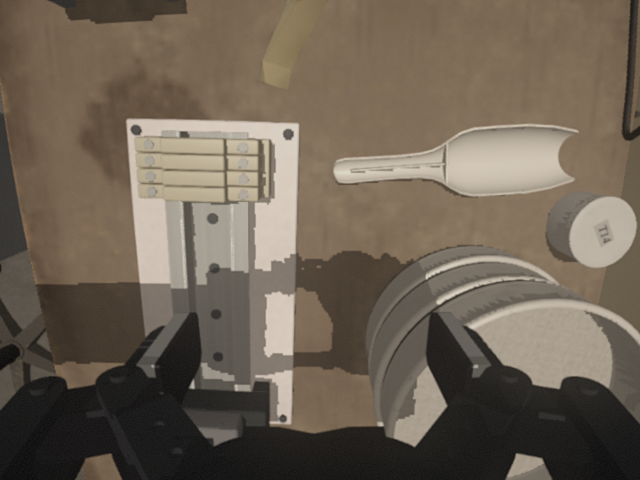

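```bash
cat > h.py <<'E'
import numpy as np,cv2,time
from scipy.spatial.transform import Rotation as R
from rig import *
def q(a): return R.from_quat([a[1],a[2],a[3],a[0]]).as_matrix()
def shot(n,save=None):
    s=sense(); d=snapshot(n)
    if n=="wrist":
        H=np.eye(4);H[:3,:3]=q(s["tcp_rot"]);H[:3,3]=s["tcp_pos"];H=H@d["hand_eye"]
        d["R"],d["t"]=H[:3,:3],H[:3,3]
    else: d["R"],d["t"]=q(d["attitude"]),np.array(d["xyz"])
    f=240/np.tan(np.radians(d["fov_y"])/2)
    d["K"]=np.array([[f,0,d["cx"]],[0,f,d["cy"]],[0,0,1]])
    if save: cv2.imwrite(f"pics/{save}.png",d["img"][:,:,::-1])
    return d
def cast(d,px,z):
    p=cv2.undistortPoints(np.array(px,float).reshape(-1,1,2),d["K"],d["dist"])[:,0]
    v=np.c_[p[:,0],-p[:,1],-np.ones(len(p))]@d["R"].T
    return d["t"]+v*((z-d["t"][2])/v[:,2])[:,None]
def proj(d,P):
    c=(np.atleast_2d(P)-d["t"])@d["R"]; c=c*[1,-1,-1]
    return cv2.projectPoints(c,np.zeros(3),np.zeros(3),d["K"],d["dist"])[0][:,0]
E
python3 - <<'E'
from h import *
np.set_printoptions(precision=4,suppress=True)
w=shot("wrist");print("plate",cast(w,[(127,120),(298,123),(290,423)],.008))
print("rail top edges",cast(w,[(167,204),(249,204),(187,325),(249,325)],.033))
a=shot("scene");print("scene modtop",cast(a,[(347,304)],.068),"mod",cast(a,[(331,293),(365,308),(324,315),(359,325)],.052))
b=shot("side");print("side",cast(b,[(279,227)],.068),"knob",cast(b,[(313,284)],.13),cast(a,[(389,187)],.13))
E
```

```text
plate [[ 0.4536  0.0879  0.008 ]
 [ 0.6108  0.0831  0.008 ]
 [ 0.598  -0.2443  0.008 ]]
rail top edges [[ 0.4938  0.0138  0.033 ]
 [ 0.5677  0.0135  0.033 ]
 [ 0.5008 -0.1059  0.033 ]
 [ 0.5621 -0.1053  0.033 ]]
scene modtop [[0.4416 0.2186 0.068 ]] mod [[0.502  0.1973 0.052 ]
 [0.3946 0.1978 0.052 ]
 [0.4864 0.2711 0.052 ]
 [0.387  0.2547 0.052 ]]
side [[0.4481 0.1922 0.068 ]] knob [[ 0.4983 -0.2024  0.13  ]] [[ 0.4974 -0.2079  0.13  ]]
```

Emit:
servo_tool([
  {"offset": [-3.5, -4, 0], "twist": -8.5, "fingers": -1},
  {"offset": [-7, -8, 0], "twist": -17, "fingers": -1},
  {"offset": [-11, -12, 0], "twist": -25.5, "fingers": -1},
  {"offset": [-15, -16, 0], "twist": -34, "fingers": -1},
  {"offset": [-18, -21, 0], "twist": -42, "fingers": -1},
])

```text
clock: 0.8
tcp_pos: [0.4582, 0.1879, 0.2309]
tcp_rot: [-0.0, 0.933, 0.361, -0.001]
ft_force: [0.6, 1.8, -0.7]
gripper_width: 0.997
```

Emit:
servo_tool([
  {"offset": [0, 0, 0], "twist": -8.5, "fingers": -1},
  {"offset": [0, 0, 0], "twist": -17, "fingers": -1},
  {"offset": [0, 0, 0], "twist": -25.5, "fingers": -1},
  {"offset": [0, 0, 0], "twist": -34, "fingers": -1},
  {"offset": [0, 0, 0], "twist": -42, "fingers": -1},
])

```text
clock: 1.3
tcp_pos: [0.4581, 0.1881, 0.231]
tcp_rot: [-0.0, 0.739, 0.673, -0.0]
ft_force: [-0.3, -0.3, -0.1]
gripper_width: 1.0
```

```bash
python3 - <<'E'
from h import *
np.set_printoptions(precision=4,suppress=True)
s=sense();print(s["clock"],s["tcp_pos"],q(s["tcp_rot"]),s["joint_pos"])
w=shot("wrist","wrist1")
E
```

```text
1.3 [0.4581 0.1881 0.231 ] [[ 0.0935  0.9956 -0.0011]
 [ 0.9956 -0.0935 -0.0001]
 [-0.0002 -0.0011 -1.    ]] [ 0.3015  0.0568  1.9322  0.0003  1.1537 -1.1757]
```

View pics/wrist1.png

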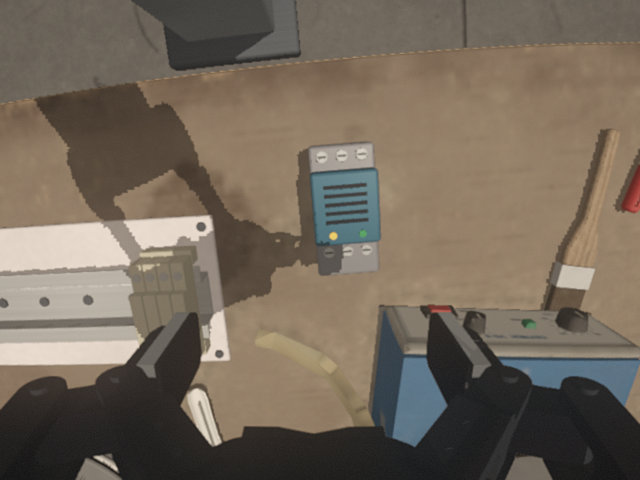

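```bash
python3 - <<'E'
from h import *
np.set_printoptions(precision=4,suppress=True)
w=shot("wrist")
im=w["img"];hsv=cv2.cvtColor(im,cv2.COLOR_RGB2HSV)
m=cv2.inRange(hsv,(85,60,60),(110,255,255));m[:, :290]=0;m[:,400:]=0;m[260:]=0;m[:140]=0
c=max(cv2.findContours(m,0,2)[0],key=cv2.contourArea)
r=cv2.minAreaRect(c);b=cv2.boxPoints(r);print(r,b)
print(cast(w,b,.068),cast(w,b,.068).mean(0))
ends=cast(w,[(310,146),(373,142),(322,274),(378,271)],.052);print("ends",ends)
print("near mid->far mid",ends[2:].mean(0)-ends[:2].mean(0))
print("plate right-end corners",cast(w,[(211,216),(229,360)],.008))
E
```

```text
((346.13531494140625, 206.75881958007812), (73.32186126708984, 66.57256317138672), 85.60128784179688) [[310.1353 172.7588]
 [376.5118 167.6529]
 [382.1353 240.7588]
 [315.7589 245.8647]]
[[0.4156 0.1904 0.068 ]
 [0.4161 0.2422 0.068 ]
 [0.4755 0.244  0.068 ]
 [0.4749 0.1896 0.068 ]] [0.4455 0.2166 0.068 ]
ends [[0.3957 0.192  0.052 ]
 [0.3969 0.2428 0.052 ]
 [0.5057 0.1925 0.052 ]
 [0.5074 0.2418 0.052 ]]
near mid->far mid [ 0.1102 -0.0003  0.    ]
plate right-end corners [[0.4532 0.0905 0.008 ]
 [0.6119 0.0834 0.008 ]]
```

Emit:
servo_tool([
  {"offset": [2.7, -1.5, 2], "twist": -5.4, "fingers": -1},
  {"offset": [2.7, -1.5, 5], "twist": -5.4, "fingers": -1},
  {"offset": [2.7, -1.5, 8], "twist": -5.4, "fingers": -1},
  {"offset": [2.7, -1.5, 11], "twist": -5.4, "fingers": -1},
  {"offset": [2.7, -1.5, 11], "twist": -5.4, "fingers": -1},
])

```text
clock: 1.9
tcp_pos: [0.4418, 0.2149, 0.1169]
tcp_rot: [-0.002, 0.71, 0.704, -0.005]
ft_force: [0.1, 0.3, -0.3]
gripper_width: 1.003
```

```bash
python3 - <<'E'
from h import *
np.set_printoptions(precision=4,suppress=True)
s=sense();M=q(s["tcp_rot"]);print(s["tcp_pos"],M[:,0],M[:,1])
w=shot("wrist","wrist2")
hsv=cv2.cvtColor(w["img"],cv2.COLOR_RGB2HSV)
m=cv2.inRange(hsv,(85,60,60),(110,255,255))
c=max(cv2.findContours(m,0,2)[0],key=cv2.contourArea)
b=cv2.boxPoints(cv2.minAreaRect(c));P=cast(w,b,.068);print(b,P,P.mean(0))
print("TCP px",proj(w,s["tcp_pos"]))
E
```

```text
[0.4418 0.2149 0.1169] [ 0.0083  1.     -0.0036] [ 0.9999 -0.0084 -0.0102]
[[264. 224.]
 [365. 224.]
 [365. 331.]
 [264. 331.]] [[0.4138 0.1909 0.068 ]
 [0.4141 0.2422 0.068 ]
 [0.4744 0.244  0.068 ]
 [0.474  0.1883 0.068 ]] [0.4441 0.2164 0.068 ]
TCP px [[310.7666 316.8864]]
```

View pics/wrist2.png

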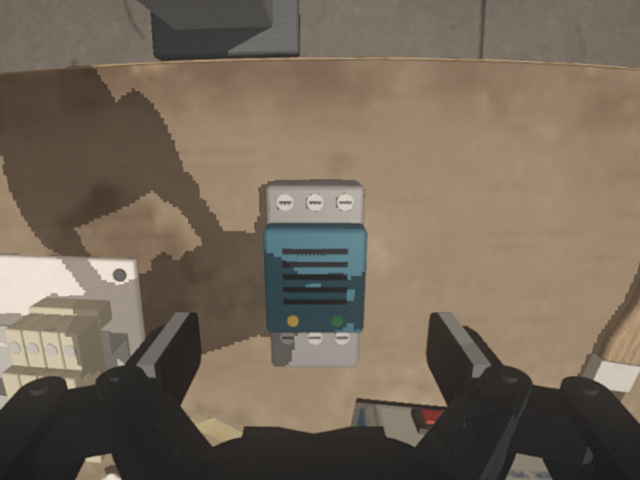

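Emit:
servo_tool([
  {"offset": [0.15, 0.3, 3], "twist": 0, "fingers": -1},
  {"offset": [0.15, 0.3, 6], "twist": 0, "fingers": -1},
  {"offset": [0.15, 0.3, 8.5], "twist": 0, "fingers": -1},
  {"offset": [0.15, 0.3, 9.2], "twist": 0, "fingers": -1},
  {"offset": [0.15, 0.3, 9.2], "twist": 0, "fingers": -1},
])

```text
clock: 2.45
tcp_pos: [0.4467, 0.217, 0.0277]
tcp_rot: [-0.001, 0.71, 0.704, -0.003]
ft_force: [0.4, 0.6, -0.7]
gripper_width: 1.001
```

Emit:
servo_tool([
  {"offset": [0, 0, 0], "twist": 0, "fingers": 1},
  {"offset": [0, 0, 0], "twist": 0, "fingers": 1},
  {"offset": [0, 0, 0], "twist": 0, "fingers": 1},
  {"offset": [0, 0, 0], "twist": 0, "fingers": 1},
  {"offset": [0, 0, 0], "twist": 0, "fingers": 1},
], squeeze=20)

```text
clock: 2.95
tcp_pos: [0.4486, 0.2173, 0.0296]
tcp_rot: [-0.0, 0.71, 0.704, -0.001]
ft_force: [-0.9, -1.7, 7.6]
gripper_width: 0.631
```

Emit:
servo_tool([
  {"offset": [0, 0, -0.5], "twist": 0, "fingers": 1},
  {"offset": [0, 0, -2], "twist": 0, "fingers": 1},
  {"offset": [0, 0, -5], "twist": 0, "fingers": 1},
  {"offset": [0, 0, -9], "twist": 0, "fingers": 1},
  {"offset": [0, 0, -9], "twist": 0, "fingers": 1},
])

```text
clock: 3.45
tcp_pos: [0.4531, 0.2193, 0.125]
tcp_rot: [0.002, 0.71, 0.704, 0.004]
ft_force: [2.0, 0.7, -1.7]
gripper_width: 0.627
```

Emit:
servo_tool([
  {"offset": [-2, 0.3, -2], "twist": 0.5, "fingers": 1},
  {"offset": [-6, 1, -2.5], "twist": 1, "fingers": 1},
  {"offset": [-10, 2, -2.5], "twist": 1.7, "fingers": 1},
  {"offset": [-14, 3, -2.5], "twist": 1.7, "fingers": 1},
  {"offset": [-18, 4, -2.5], "twist": 1.7, "fingers": 1},
])

```text
clock: 3.95
tcp_pos: [0.4903, 0.0376, 0.1487]
tcp_rot: [0.001, 0.72, 0.694, 0.004]
ft_force: [0.2, 0.3, -3.6]
gripper_width: 0.631
```

Emit:
servo_tool([
  {"offset": [-4, 0.5, 0], "twist": 0, "fingers": 1},
  {"offset": [-8, 1, 0], "twist": 0, "fingers": 1},
  {"offset": [-11, 1.3, 0], "twist": 0, "fingers": 1},
  {"offset": [-12, 1.3, 0], "twist": 0, "fingers": 1},
  {"offset": [-12, 1.3, 0], "twist": 0, "fingers": 1},
])

```text
clock: 4.45
tcp_pos: [0.4977, -0.0835, 0.1473]
tcp_rot: [-0.0, 0.721, 0.693, 0.003]
ft_force: [0.1, 1.2, -2.8]
gripper_width: 0.626
```

```bash
python3 - <<'E'
from h import *
np.set_printoptions(precision=4,suppress=True)
s=sense();M=q(s["tcp_rot"]);print(s["clock"],s["tcp_pos"],M[:,0],M[:,1],s["ft_force"])
w=shot("wrist","wrist3");b=shot("side","side3")
c=b["img"][130:370,200:460];cv2.imwrite("pics/side3c.png",cv2.resize(c[:,:,::-1],None,fx=3,fy=3)[:600,:780])
E
```

```text
4.45 [ 0.4977 -0.0835  0.1473] [0.0408 0.9992 0.0046] [ 0.9992 -0.0408  0.0042] [ 0.0593  1.169  -2.7679]
```

View pics/wrist3.png

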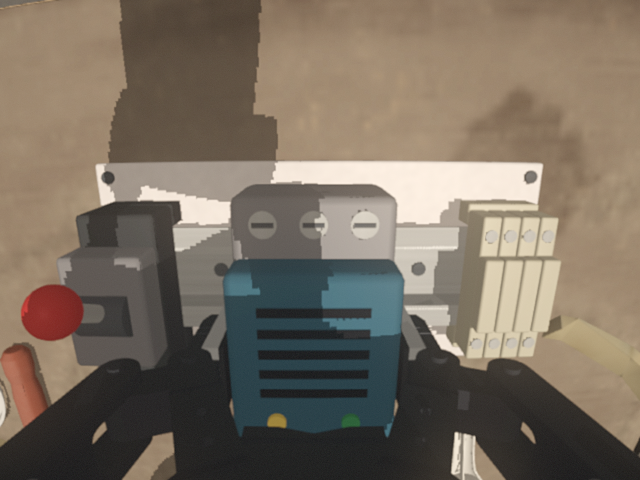

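```bash
python3 - <<'E'
from h import *
np.set_printoptions(precision=4,suppress=True)
s=sense();w=shot("wrist")
P=cast(w,[(97,164),(544,163)],.008);print("plate near corners",P)
print("rail near edge",cast(w,[(185,225),(440,223)],.033))
# test module pose: assume origin z=tcp-.0116
M=q(s["tcp_rot"]);z0=s["tcp_pos"][2]-.0116
print("mod lip top edge px at level pred", proj(w,s["tcp_pos"]+np.array([[-.054,.027,.034-.0116],[-.054,-.027,.034-.0116],[-.034,.027,.050-.0116],[-.034,-.027,.050-.0116]])))
g=w["img"].astype(int).sum(2)
for c in (210,420,440): print(c,[(r,g[r,c]) for r in range(205,262,3)])
E
```

```text
plate near corners [[ 0.44   -0.2361  0.008 ]
 [ 0.4515  0.0921  0.008 ]]
rail near edge [[ 0.483  -0.1674  0.033 ]
 [ 0.4883  0.0071  0.033 ]]
mod lip top edge px at level pred [[390.4837 189.1225]
 [217.4201 195.838 ]
 [400.1533 266.9114]
 [211.9733 273.8661]]
210 [(205, np.int64(700)), (208, np.int64(704)), (211, np.int64(703)), (214, np.int64(704)), (217, np.int64(702)), (220, np.int64(702)), (223, np.int64(683)), (226, np.int64(440)), (229, np.int64(590)), (232, np.int64(580)), (235, np.int64(551)), (238, np.int64(364)), (241, np.int64(364)), (244, np.int64(364)), (247, np.int64(367)), (250, np.int64(370)), (253, np.int64(368)), (256, np.int64(361)), (259, np.int64(358))]
420 [(205, np.int64(722)), (208, np.int64(718)), (211, np.int64(716)), (214, np.int64(716)), (217, np.int64(714)), (220, np.int64(712)), (223, np.int64(694)), (226, np.int64(467)), (229, np.int64(604)), (232, np.int64(593)), (235, np.int64(595)), (238, np.int64(596)), (241, np.int64(596)), (244, np.int64(592)), (247, np.int64(605)), (250, np.int64(600)), (253, np.int64(602)), (256, np.int64(602)), (259, np.int64(598))]
440 [(205, np.int64(725)), (208, np.int64(723)), (211, np.int64(648)), (214, np.int64(482)), (217, np.int64(488)), (220, np.int64(488)), (223, np.int64(490)), (226, np.int64(454)), (229, np.int64(607)), (232, np.int64(592)), (235, np.int64(595)), (238, np.int64(595)), (241, np.int64(590)), (244, np.int64(593)), (247, np.int64(607)), (250, np.int64(524)), (253, np.int64(385)), (256, np.int64(389)), (259, np.int64(377))]
```

View pics/side3c.png

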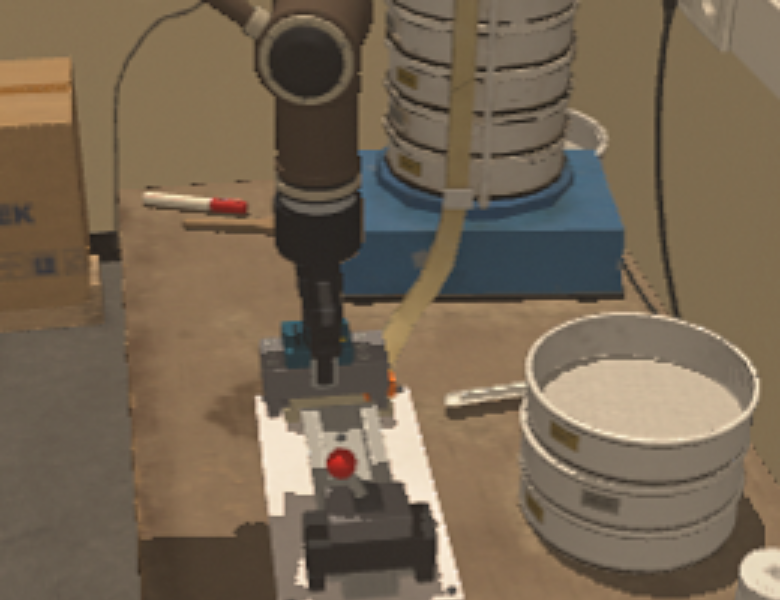

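Emit:
servo_tool([
  {"offset": [0.3, 0.55, 2], "twist": 0, "fingers": 1},
  {"offset": [0.3, 0.55, 4], "twist": 0, "fingers": 1},
  {"offset": [0.3, 0.55, 6], "twist": 0, "fingers": 1},
  {"offset": [0.3, 0.55, 7.4], "twist": 0, "fingers": 1},
  {"offset": [0.3, 0.55, 7.4], "twist": 0, "fingers": 1},
])

```text
clock: 5.1
tcp_pos: [0.5017, -0.0766, 0.0715]
tcp_rot: [-0.002, 0.72, 0.694, 0.002]
ft_force: [-0.8, 0.7, -3.8]
gripper_width: 0.629
```

Emit:
servo_tool([
  {"offset": [0, 0, 0.2], "twist": 0, "fingers": 1},
  {"offset": [0, 0, 0.4], "twist": 0, "fingers": 1},
  {"offset": [0, 0, 0.6], "twist": 0, "fingers": 1},
  {"offset": [0, 0, 0.8], "twist": 0, "fingers": 1},
  {"offset": [0, 0, 0.8], "twist": 0, "fingers": 1},
])

```text
clock: 5.6
tcp_pos: [0.5017, -0.0766, 0.0637]
tcp_rot: [-0.002, 0.72, 0.694, 0.002]
ft_force: [-0.8, 0.2, -2.8]
gripper_width: 0.635
```

Emit:
servo_tool([
  {"offset": [0, 0, 0.1], "twist": 0, "fingers": 1},
  {"offset": [0, 0, 0.2], "twist": 0, "fingers": 1},
  {"offset": [0, 0, 0.3], "twist": 0, "fingers": 1},
  {"offset": [0, 0, 0.3], "twist": 0, "fingers": 1},
  {"offset": [0, 0, 0.3], "twist": 0, "fingers": 1},
])

```text
clock: 6.1
tcp_pos: [0.5016, -0.0766, 0.0619]
tcp_rot: [-0.003, 0.72, 0.694, 0.002]
ft_force: [-3.8, 1.0, 6.9]
gripper_width: 0.632
```

Emit:
servo_tool([
  {"offset": [0, 0, 0.1], "twist": 0, "fingers": 1},
  {"offset": [0, 0, 0.2], "twist": 0, "fingers": 1},
  {"offset": [0, 0, 0.3], "twist": 0, "fingers": 1},
  {"offset": [0, 0, 0.3], "twist": 0, "fingers": 1},
  {"offset": [0, 0, 0.3], "twist": 0, "fingers": 1},
])

```text
clock: 6.6
tcp_pos: [0.5005, -0.0765, 0.0602]
tcp_rot: [-0.004, 0.72, 0.694, 0.001]
ft_force: [-8.1, 1.4, 11.2]
gripper_width: 0.631
```

Emit:
servo_tool([
  {"offset": [0, 0.1, 0.2], "twist": 0, "fingers": 1},
  {"offset": [0, 0.1, 0.4], "twist": 0, "fingers": 1},
  {"offset": [0, 0.1, 0.5], "twist": 0, "fingers": 1},
  {"offset": [0, 0.1, 0.5], "twist": 0, "fingers": 1},
  {"offset": [0, 0.1, 0.5], "twist": 0, "fingers": 1},
])

```text
clock: 7.1
tcp_pos: [0.4989, -0.0764, 0.0562]
tcp_rot: [-0.006, 0.719, 0.695, -0.001]
ft_force: [-10.0, 0.8, 12.0]
gripper_width: 0.631
```

```bash
python3 - <<'E'
from h import *
w=shot("wrist","wrist4");b=shot("side")
c=b["img"][220:340,260:380];cv2.imwrite("pics/side4c.png",cv2.resize(c[:,:,::-1],None,fx=5,fy=5,interpolation=cv2.INTER_CUBIC))
E
```

```text
(no output)
```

View pics/side4c.png

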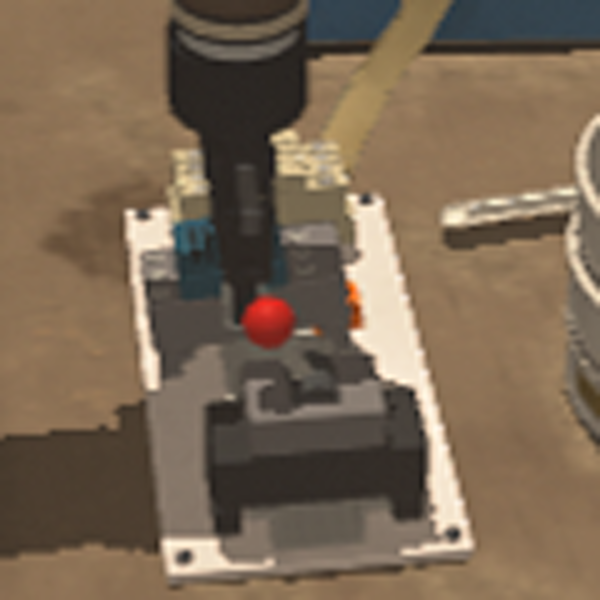

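Emit:
servo_tool([
  {"offset": [0, 0.1, 0.2], "twist": 0, "fingers": 1},
  {"offset": [0, 0.2, 0.4], "twist": 0, "fingers": 1},
  {"offset": [0, 0.2, 0.6], "twist": 0, "fingers": 1},
  {"offset": [0, 0.2, 0.65], "twist": 0, "fingers": 1},
  {"offset": [0, 0.2, 0.65], "twist": 0, "fingers": 1},
])

```text
clock: 7.7
tcp_pos: [0.497, -0.0763, 0.0502]
tcp_rot: [-0.009, 0.719, 0.695, -0.004]
ft_force: [-11.9, 0.6, 13.4]
gripper_width: 0.63
```

Emit:
servo_tool([
  {"offset": [0, 0.1, 0.1], "twist": 0, "fingers": 1},
  {"offset": [0, 0.1, 0.1], "twist": 0, "fingers": 1},
  {"offset": [0, 0.1, 0.1], "twist": 0, "fingers": 1},
  {"offset": [0, 0.1, 0.1], "twist": 0, "fingers": 1},
  {"offset": [0, 0.1, 0.1], "twist": 0, "fingers": 1},
], squeeze=100)

```text
clock: 8.2
tcp_pos: [0.4969, -0.0764, 0.0506]
tcp_rot: [-0.01, 0.719, 0.695, -0.005]
ft_force: [-7.4, 1.5, 11.9]
gripper_width: 0.618
```

```bash
python3 - <<'E'
from h import *
np.set_printoptions(precision=4,suppress=True)
s=sense();M=q(s["tcp_rot"]);print(s["clock"],s["tcp_pos"],s["ft_force"]);print(M)
w=shot("wrist","wrist5")
E
```

```text
8.2 [ 0.4969 -0.0764  0.0506] [-7.4302  1.4681 11.8695]
[[ 0.0342  0.9992 -0.0219]
 [ 0.9994 -0.034   0.0079]
 [ 0.0072 -0.0222 -0.9997]]
```

View pics/wrist5.png

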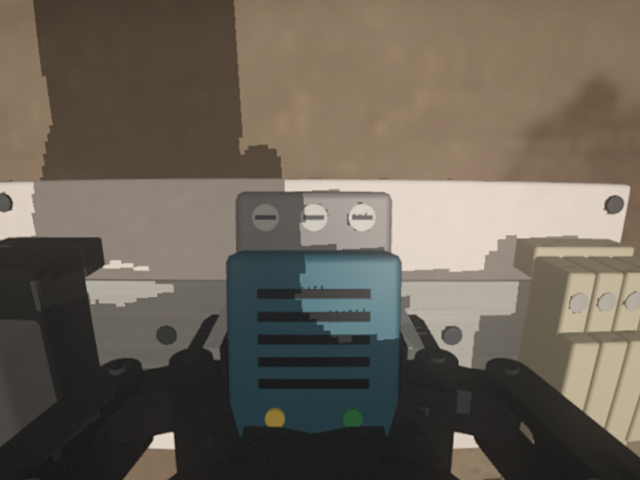

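```bash
cat > tilt.py <<'E'
from h import *
from scipy.optimize import least_squares
np.set_printoptions(precision=4,suppress=True)
d=snapshot("wrist");f=240/np.tan(np.radians(d["fov_y"])/2)
w=dict(K=np.array([[f,0,d["cx"]],[0,f,d["cy"]],[0,0,1]]),dist=d["dist"],R=d["hand_eye"][:3,:3],t=d["hand_eye"][:3,3])
# tool frame; tool -z is up. rows at module mid column; slots' left/right ends
r3=dict(sl=[313,334,355,374,393.5],L=[256,257,258,259,260],Rr=[371,370,369.5,369,368],screw=225)
r5=dict(sl=[294,316.5,339,361,384],L=[257.5,257.5,258,258,258.5],Rr=[370,370,369.5,369,369],screw=217)
zt=-.0384; # top plane (module z=50) above TCP by 38.4mm
A=[cast(w,[(a,r) for a,r in zip(r3[k],r3["sl"])],zt) for k in("L","Rr")]+[cast(w,[(314,225)],zt+.016)]
A=np.vstack(A)  # tool coords, level
obs=np.array([(a,r) for k in("L","Rr") for a,r in zip(r5[k],r5["sl"])]+[(314,217)])
print("slot spacing/len",np.diff(A[:5,1]),A[5:10,0]-A[:5,0],A[0,1],A[10])
def P(p):
    th,dy,dz,dx=p;piv=np.array([0,0,-.022])
    # module x=tool y, up=-tool z ; foot end up by th
    q=A-piv;y=q[:,1]*np.cos(th)+q[:,2]*np.sin(th);z=-q[:,1]*np.sin(th)+q[:,2]*np.cos(th)
    return np.c_[q[:,0]+dx,y+dy,z+dz]+piv
r=least_squares(lambda p:(proj(w,P(p))-obs).ravel(),[.2,0,0,0]);print(r.x,np.abs(r.fun).max())
for th in(.15,.2,.25,.3):
    r=least_squares(lambda p:(proj(w,P([th,*p]))-obs).ravel(),[0,0,0]);print(th,r.x,r.cost)
E
python3 tilt.py
```

```text
slot spacing/len [0.007  0.0073 0.0069 0.0073] [0.0341 0.0342 0.0344 0.0345 0.0346] -0.02035746910723229 [ 0.0012 -0.0434 -0.0224]
[ 0.2004 -0.0016 -0.0004 -0.    ] 0.7807439863611876
0.15 [-0.0022  0.0002 -0.    ] 5.333957368625921
0.2 [-0.0016 -0.0004 -0.    ] 1.3070508999583388
0.25 [-0.001 -0.001 -0.   ] 5.214325996685204
0.3 [-0.0005 -0.0017 -0.    ] 17.13010722414193
```

Emit:
servo_tool([
  {"offset": [0, 0.1, 0.1], "twist": 0, "fingers": 1},
  {"offset": [0, 0.2, 0.2], "twist": 0, "fingers": 1},
  {"offset": [0, 0.3, 0.4], "twist": 0, "fingers": 1},
  {"offset": [0, 0.3, 0.5], "twist": 0, "fingers": 1},
  {"offset": [0, 0.3, 0.5], "twist": 0, "fingers": 1},
], squeeze=20)

```text
clock: 8.8
tcp_pos: [0.4968, -0.0762, 0.0495]
tcp_rot: [-0.014, 0.718, 0.696, -0.008]
ft_force: [-20.8, 2.7, 35.6]
gripper_width: 0.62
```

Emit:
servo_tool([
  {"offset": [0, 0, 0], "twist": 0, "fingers": 1},
  {"offset": [0, 0, 0], "twist": 0, "fingers": 1},
  {"offset": [0, 0, -0.6], "twist": 0, "fingers": 1},
  {"offset": [0, 0, -1.2], "twist": 0, "fingers": 1},
  {"offset": [0, 0, -1.2], "twist": 0, "fingers": 1},
], squeeze=60)

```text
clock: 9.3
tcp_pos: [0.498, -0.0765, 0.0619]
tcp_rot: [-0.013, 0.718, 0.696, -0.008]
ft_force: [0.4, 0.5, -2.4]
gripper_width: 0.625
```

```bash
cat > slots.py <<'E'
from h import *
def slots(im):
    h=cv2.cvtColor(im,cv2.COLOR_RGB2HSV)
    g=cv2.cvtColor(im,cv2.COLOR_RGB2GRAY);roi=np.zeros_like(g);roi[225:420,240:390]=1
    m=((g<38)&(roi>0)).astype(np.uint8)*255
    m=cv2.morphologyEx(m,cv2.MORPH_OPEN,np.ones((3,9)))
    out=[]
    for c in cv2.findContours(m,0,2)[0]:
        x,y,w,hh=cv2.boundingRect(c)
        if 85<w<130 and hh<16:
            M=cv2.moments(c);out.append((round(M["m01"]/M["m00"],1),x,x+w))
    return sorted(out)
if __name__=="__main__":
    for n in("wrist3","wrist5"): print(n,slots(cv2.imread(f"pics/{n}.png")[:,:,::-1]))
    s=sense();print(s["clock"],s["tcp_pos"],s["ft_force"],q(s["tcp_rot"])[:,2])
    w=shot("wrist","wrist6");print(slots(w["img"]))
    b=shot("side");c=b["img"][220:320,260:380];cv2.imwrite("pics/side6.png",cv2.resize(c[:,:,::-1],None,fx=6,fy=6,interpolation=cv2.INTER_CUBIC))
E
python3 slots.py
```

```text
wrist3 [(354.5, 259, 357), (374.0, 260, 368), (393.0, 261, 367)]
wrist5 [(361.4, 259, 369), (383.5, 258, 369)]
9.3 [ 0.4979644  -0.07645882  0.06192351] [ 0.40792478  0.53956062 -2.42754146] [-0.02904264  0.00837246 -0.99954311]
[(360.9, 258, 369), (383.0, 259, 369)]
```

View pics/side6.png

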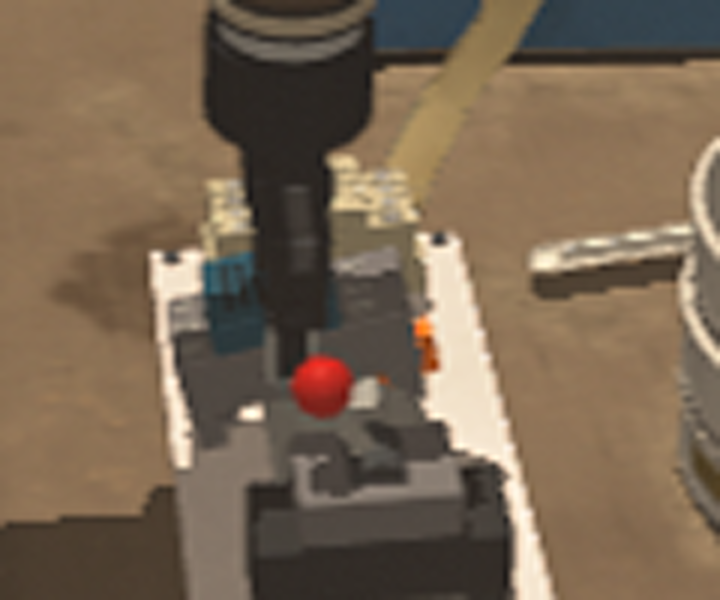

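```bash
python3 - <<'E'
from h import *
np.set_printoptions(precision=1,suppress=True)
b=shot("side");s=sense();t=s["tcp_pos"];yaw=-.036
def mod(pts,th,piv,pm):
    o=np.array(pts)/1e3-pm;X=o[:,0]*np.cos(th)-o[:,2]*np.sin(th);Z=o[:,0]*np.sin(th)+o[:,2]*np.cos(th)
    return piv+np.c_[X*np.cos(yaw)-o[:,1]*np.sin(yaw),X*np.sin(yaw)+o[:,1]*np.cos(yaw),Z]
pts=[(-54,-27,34),(58,-27,34),(-54,-27,0),(-52,-27,-18),(-34,-27,50)]
for th in(.1,.15,.2,.25,.3):
    p=proj(b,mod(pts,th,t+[0,0,.020],np.array([0,0,.0316])));print(th,p.tolist()," edge slope",(p[1]-p[0])[1]/(p[1]-p[0])[0])
print("obs slope",(267.2-276.3)/(328.7-289.3))
# gray edge precise
g=cv2.cvtColor(b["img"],cv2.COLOR_RGB2GRAY)
for c in (290,292,294,316,318,320,322,324,326,328): print(c,g[258:284,c])
E
```

```text
0.1 [[286.9027508608666, 278.80925881839346], [327.62106189353705, 272.46216578559415], [288.53234425668757, 288.5862688996062], [290.09334612766816, 293.54098172543416], [293.47386886227815, 272.97349930235345]]  edge slope -0.15587810181288464
0.15 [[287.0146844899827, 279.5991730404781], [327.4593189486152, 271.6251565385973], [289.25094371698907, 289.2464928433415], [291.11991385878116, 294.1058783121424], [293.23129510545954, 273.5322006675184]]  edge slope -0.19715882239056337
0.2 [[287.17562531312694, 280.37944514364574], [327.24526538187075, 270.7982000592903], [290.0109667808308, 289.8735981983468], [292.1823589615632, 294.62620946550095], [293.02295442063365, 274.09748373204644]]  edge slope -0.23911482778277435
0.25 [[287.3850072005782, 281.14814771196666], [326.9792498312656, 269.9834007852596], [290.81044440545867, 290.4661856174789], [293.2780628751796, 295.10089490504055], [292.8493099056516, 274.6678885573924]]  edge slope -0.2819790501069929
0.3 [[287.6421456573154, 281.90339517521164], [326.66175442251904, 269.182847534159], [291.6473293345961, 291.02294504303103], 
[... 553 characters left out ...]

  76  73  74  73  88  88  86  80]
318 [105 105 106 105 110 145 158 116  66  76  90  70  77  83  74  71  80  75
  75  74  74  73  74  75  77  67]
320 [104 105 104 106 129 134 130 128  70  81  72  70  83  84  77  77  75  74
  74  75  74  74  74  73  76 126]
322 [102 104 105 109 129 128 129 128  66  69  70  71  71  71  71  80  75  74
  74  74  75  74  74  74  85 150]
324 [102 105 106 123 130 129 128  64  68  70  70  72  71  71  77  76  74  74
  74  75  74  75  74  74  74  80]
326 [104 105 105 102 108 115 101  77  72  69  70  70  70  70  80  74  74  74
  75  75  75  74  74  77  75  74]
328 [102 100 106 107 108 106 109 106 108 106  99 111 105  99  92 122  79  68
  70  72  73  75  73  74  73  73]
```

```bash
python3 - <<'E'
from h import *
np.set_printoptions(precision=1,suppress=True)
b=shot("side");yaw=-.036
def pan(p): p=np.array(p)/1e3;c,s=np.cos(yaw),np.sin(yaw);return np.c_[.5255+p[:,0]*c-p[:,1]*s,-.077+p[:,0]*s+p[:,1]*c,p[:,2]]
print("plate corners pred",proj(b,pan([(-80,-165,8),(80,-165,8),(80,165,8),(-80,165,8)])))
print("isolator top near/far -y corners",proj(b,pan([(-56,-150,67),(56,-150,67),(-35,-150,92),(35,-150,92)])))
c=b["img"][250:345,270:370];cv2.imwrite("pics/side7.png",cv2.resize(c[:,:,::-1],(800,600),interpolation=cv2.INTER_NEAREST)) if 0 else None
hsv=cv2.cvtColor(b["img"],cv2.COLOR_RGB2HSV)
wm=((hsv[:,:,1]<50)&(hsv[:,:,2]>140)).astype(np.uint8)[225:340,270:370]
n,l,st,_=cv2.connectedComponentsWithStats(wm);k=1+np.argmax(st[1:,4]);ys,xs=np.nonzero(l==k)
for nm,v in(("BL",xs-ys),("BR",-xs-ys),("TR",-xs+ys),("TL",xs+ys)): i=np.argmin(v);print(nm,xs[i]+270,ys[i]+225)
# blue and orange
bl=cv2.inRange(hsv,(85,60,40),(110,255,255))[255:285,285:315];ys,xs=np.nonzero(bl);print("blue",xs.min()+285,xs.max()+285,ys.min()+255,ys.max()+255)
og=cv2.inRange(hsv,(5,150,120),(18,255,255))[260:300,315:345];ys,xs=np.nonzero(og);print("orange",xs.min()+315,xs.max()+315,ys.min()+260,ys.max()+260)
E
```

```text
plate corners pred [[292.7 332.8]
 [354.1 327.3]
 [334.8 256.4]
 [283.9 260. ]]
isolator top near/far -y corners [[301.1 310.5]
 [344.8 306.9]
 [309.3 302.2]
 [336.9 299.9]]
BL 336 294
BR 345 298
TR 336 260
TL 331 261
blue 294 302 262 278
orange 323 332 273 283
```

Emit:
servo_tool([
  {"offset": [0, 0.4, 0], "twist": 0, "fingers": 1},
  {"offset": [0, 0.8, 0], "twist": 0, "fingers": 1},
  {"offset": [0, 0.8, 0.4], "twist": 0, "fingers": 1},
  {"offset": [0, 0.8, 0.8], "twist": 0, "fingers": 1},
  {"offset": [0, 0.8, 0.9], "twist": 0, "fingers": 1},
], squeeze=20)

```text
clock: 10.0
tcp_pos: [0.504, -0.0762, 0.0511]
tcp_rot: [-0.015, 0.718, 0.696, -0.008]
ft_force: [-0.8, 0.9, -0.2]
gripper_width: 0.624
```

Emit:
servo_tool([
  {"offset": [0, 0, 0.1], "twist": 0, "fingers": 1},
  {"offset": [0, 0, 0.2], "twist": 0, "fingers": 1},
  {"offset": [0, 0, 0.3], "twist": 0, "fingers": 1},
  {"offset": [0, 0, 0.3], "twist": 0, "fingers": 1},
  {"offset": [0, 0, 0.3], "twist": 0, "fingers": 1},
])

```text
clock: 10.5
tcp_pos: [0.5039, -0.0762, 0.0504]
tcp_rot: [-0.015, 0.718, 0.696, -0.009]
ft_force: [-6.3, 1.2, 13.4]
gripper_width: 0.623
```

Emit:
servo_tool([
  {"offset": [0, 0, 0.2], "twist": 0, "fingers": 1},
  {"offset": [0, 0, 0.4], "twist": 0, "fingers": 1},
  {"offset": [0, 0, 0.4], "twist": 0, "fingers": 1},
  {"offset": [0, 0, 0.4], "twist": 0, "fingers": 1},
  {"offset": [0, 0, 0.4], "twist": 0, "fingers": 1},
])

```text
clock: 11.0
tcp_pos: [0.5039, -0.0763, 0.0502]
tcp_rot: [-0.015, 0.718, 0.696, -0.009]
ft_force: [-11.7, 1.6, 24.7]
gripper_width: 0.62
```

Emit:
servo_tool([
  {"offset": [0, 0, 0], "twist": 0, "fingers": 1},
  {"offset": [0, 0, -0.2], "twist": 0, "fingers": 1},
  {"offset": [0, 0, -0.45], "twist": 0, "fingers": 1},
  {"offset": [0, 0.3, -0.45], "twist": 0, "fingers": 1},
  {"offset": [0, 0.6, -0.45], "twist": 0, "fingers": 1},
], squeeze=50)

```text
clock: 11.5
tcp_pos: [0.5098, -0.0765, 0.0539]
tcp_rot: [-0.016, 0.718, 0.696, -0.009]
ft_force: [-4.3, -0.7, -2.0]
gripper_width: 0.619
```

Emit:
servo_tool([
  {"offset": [0, 0.2, 0], "twist": 0, "fingers": 1},
  {"offset": [0, 0.4, 0], "twist": 0, "fingers": 1},
  {"offset": [0, 0.5, 0], "twist": 0, "fingers": 1},
  {"offset": [0, 0.5, 0], "twist": 0, "fingers": 1},
  {"offset": [0, 0.5, 0], "twist": 0, "fingers": 1},
])

```text
clock: 12.0
tcp_pos: [0.5132, -0.0762, 0.0523]
tcp_rot: [-0.017, 0.718, 0.696, -0.01]
ft_force: [-3.0, -0.1, -10.2]
gripper_width: 0.624
```

Emit:
servo_tool([
  {"offset": [0, 0, 0.1], "twist": 0, "fingers": 1},
  {"offset": [0, 0.2, 0.1], "twist": 0, "fingers": 1},
  {"offset": [0, 0.4, 0.1], "twist": 0, "fingers": 1},
  {"offset": [0, 0.4, 0.1], "twist": 0, "fingers": 1},
  {"offset": [0, 0.4, 0.1], "twist": 0, "fingers": 1},
])

```text
clock: 12.5
tcp_pos: [0.5181, -0.0765, 0.0517]
tcp_rot: [-0.016, 0.718, 0.696, -0.01]
ft_force: [-0.5, 0.5, -2.4]
gripper_width: 0.621
```

```bash
python3 - <<'E'
from h import *
np.set_printoptions(precision=3,suppress=True)
s=sense();print(s["ft_force"],s["moment"])
w=shot("wrist","wrist8");b=shot("side","side8");a=shot("scene","scene8")
A=cv2.resize(w["img"][120:440,100:560],(575,400))
B=cv2.resize(b["img"][235:335,275:350],(225,300),interpolation=cv2.INTER_CUBIC)
B=cv2.resize(b["img"][245:305,280:345],(433,400),interpolation=cv2.INTER_CUBIC)
o=np.hstack([A,B])[:,:,::-1];cv2.imwrite("pics/c8.png",cv2.resize(o,(800,int(400*800/o.shape[1]))))
E
```

```text
[-0.49   0.487 -2.426] [-0.008  0.043 -0.041]
```

View pics/c8.png

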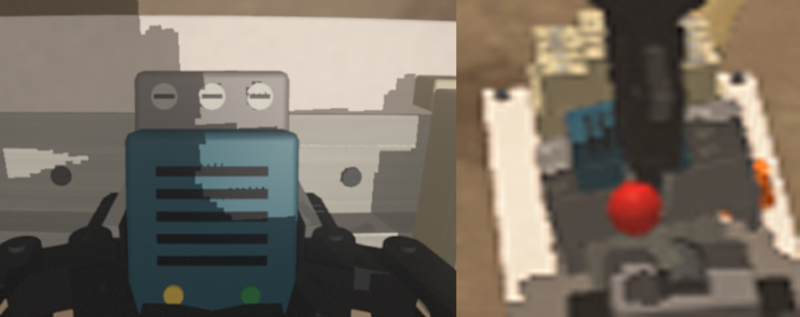

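Emit:
servo_tool([
  {"offset": [0, 0.1, 0], "twist": 0, "fingers": 1},
  {"offset": [0, 0.2, 0], "twist": 0, "fingers": 1},
  {"offset": [0, 0.3, 0], "twist": 0, "fingers": 1},
  {"offset": [0, 0.3, 0], "twist": 0, "fingers": 1},
  {"offset": [0, 0.3, 0], "twist": 0, "fingers": 1},
])

```text
clock: 13.15
tcp_pos: [0.5187, -0.0763, 0.0507]
tcp_rot: [-0.018, 0.718, 0.696, -0.011]
ft_force: [-4.4, -1.5, -0.8]
gripper_width: 0.622
```

Emit:
servo_tool([
  {"offset": [0, 0, -0.1], "twist": 0, "fingers": 1},
  {"offset": [0, 0, -0.2], "twist": 0, "fingers": 1},
  {"offset": [0, 0, -0.3], "twist": 0, "fingers": 1},
  {"offset": [0, 0, -0.3], "twist": 0, "fingers": 1},
  {"offset": [0, 0, -0.3], "twist": 0, "fingers": 1},
])

```text
clock: 13.65
tcp_pos: [0.5181, -0.0761, 0.0524]
tcp_rot: [-0.019, 0.718, 0.696, -0.012]
ft_force: [-0.2, -1.0, -17.4]
gripper_width: 0.617
```

Emit:
servo_tool([
  {"offset": [0, 0.1, 0.2], "twist": 0, "fingers": 1},
  {"offset": [0, 0.1, 0.2], "twist": 0, "fingers": 1},
  {"offset": [0, 0.1, 0.2], "twist": 0, "fingers": 1},
  {"offset": [0, 0.1, 0.2], "twist": 0, "fingers": 1},
  {"offset": [0, 0.1, 0.2], "twist": 0, "fingers": 1},
], squeeze=20)

```text
clock: 14.15
tcp_pos: [0.5187, -0.076, 0.0506]
tcp_rot: [-0.019, 0.718, 0.696, -0.012]
ft_force: [-4.7, -0.0, -4.5]
gripper_width: 0.621
```

Emit:
servo_tool([
  {"offset": [0, 0, 0], "twist": 0, "fingers": 0},
  {"offset": [0, 0, 0], "twist": 0, "fingers": -0.4},
  {"offset": [0, 0, 0], "twist": 0, "fingers": -1},
  {"offset": [0, 0, 0], "twist": 0, "fingers": -1},
  {"offset": [0, 0, 0], "twist": 0, "fingers": -1},
])

```text
clock: 14.65
tcp_pos: [0.5205, -0.0764, 0.0517]
tcp_rot: [-0.018, 0.718, 0.696, -0.011]
ft_force: [-0.4, -0.0, 0.7]
gripper_width: 1.001
```

Emit:
servo_tool([
  {"offset": [0, 0, 0], "twist": 0, "fingers": -1},
  {"offset": [0, 0, -2], "twist": 0, "fingers": -1},
  {"offset": [0, 0, -5], "twist": 0, "fingers": -1},
  {"offset": [0, 0, -9], "twist": 0, "fingers": -1},
  {"offset": [0, 0, -10], "twist": 0, "fingers": -1},
])

```text
clock: 15.15
tcp_pos: [0.5283, -0.0782, 0.1565]
tcp_rot: [-0.014, 0.718, 0.696, -0.008]
ft_force: [0.9, -1.0, 0.3]
gripper_width: 1.005
```

```bash
python3 - <<'E'
from h import *
np.set_printoptions(precision=3,suppress=True)
s=sense();M=q(s["tcp_rot"]);print(s["clock"],s["tcp_pos"],s["ft_force"]);print(M)
w=shot("wrist","wrist9");b=shot("side","side9")
B=cv2.resize(b["img"][240:310,280:350],(480,480),interpolation=cv2.INTER_CUBIC)
A=cv2.resize(w["img"],(640,480))[:,90:410]
cv2.imwrite("pics/c9.png",np.hstack([w["img"][:,160:480],B])[:,:,::-1])
E
```

```text
15.15 [ 0.528 -0.078  0.156] [ 0.927 -1.045  0.33 ]
[[ 0.031  0.999 -0.031]
 [ 0.999 -0.031  0.008]
 [ 0.007 -0.031 -0.999]]
```

View pics/c9.png

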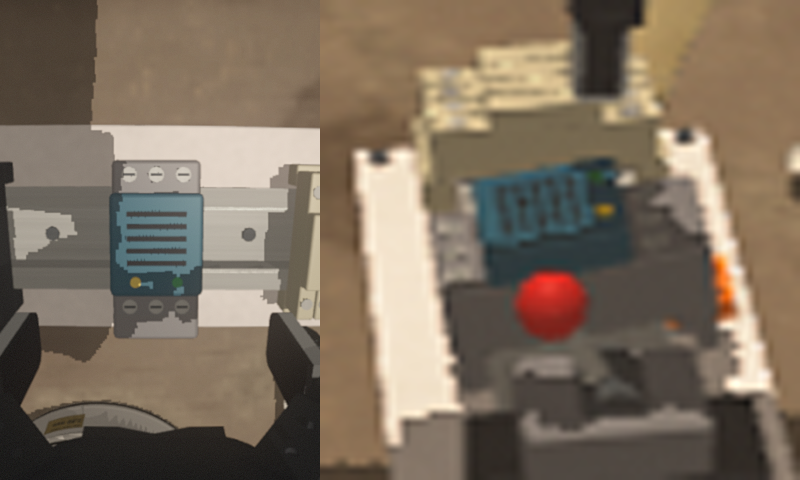

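```bash
cat > mp.py <<'E'
from h import *
np.set_printoptions(precision=4,suppress=True)
def blue(w,z=.083):
    hsv=cv2.cvtColor(w["img"],cv2.COLOR_RGB2HSV)
    m=cv2.inRange(hsv,(85,60,40),(110,255,255));m=cv2.morphologyEx(m,cv2.MORPH_CLOSE,np.ones((15,15)))
    c=max(cv2.findContours(m,0,2)[0],key=cv2.contourArea);b=cv2.boxPoints(cv2.minAreaRect(c))
    return b,cast(w,b,z)
if __name__=="__main__":
    import sys
    s=sense();print(s["clock"],s["tcp_pos"],s["ft_force"])
    w=shot("wrist");b,P=blue(w);print(b,P,P.mean(0))
    print("rail near edge world x per eye",cast(w,[(170,187),(440,187)],.033))
    hsv=cv2.cvtColor(shot("scene")["img"],cv2.COLOR_RGB2HSV)
E
python3 mp.py
```

```text
15.25 [ 0.5267 -0.0779  0.1542] [-0.2343 -0.5314 -0.533 ]
[[269. 299.]
 [269. 197.]
 [361. 197.]
 [361. 299.]] [[ 0.5467 -0.1033  0.083 ]
 [ 0.486  -0.0998  0.083 ]
 [ 0.4876 -0.0484  0.083 ]
 [ 0.5485 -0.0484  0.083 ]] [ 0.5172 -0.075   0.083 ]
rail near edge world x per eye [[ 0.4825 -0.1732  0.033 ]
 [ 0.4884  0.0127  0.033 ]]
```

Emit:
servo_tool([
  {"offset": [0.2, 1.5, 0], "twist": 0, "fingers": 1},
  {"offset": [0.2, 3, 0], "twist": 0, "fingers": 1},
  {"offset": [0.2, 4.2, 0], "twist": 0, "fingers": 1},
  {"offset": [0.2, 4.2, 0], "twist": 0, "fingers": 1},
  {"offset": [0.2, 4.2, 0], "twist": 0, "fingers": 1},
], squeeze=40)

```text
clock: 15.85
tcp_pos: [0.5647, -0.0763, 0.1478]
tcp_rot: [-0.019, 0.718, 0.696, -0.012]
ft_force: [0.6, -0.5, 0.7]
gripper_width: 0.144
```

Emit:
servo_tool([
  {"offset": [0, 0.05, 2], "twist": 0, "fingers": 1},
  {"offset": [0, 0.1, 4], "twist": 0, "fingers": 1},
  {"offset": [0, 0.15, 5.5], "twist": 0, "fingers": 1},
  {"offset": [0, 0.2, 5.8], "twist": 0, "fingers": 1},
  {"offset": [0, 0.2, 5.8], "twist": 0, "fingers": 1},
])

```text
clock: 16.35
tcp_pos: [0.5634, -0.0756, 0.0891]
tcp_rot: [-0.02, 0.718, 0.696, -0.012]
ft_force: [-0.7, -0.0, -0.1]
gripper_width: -0.0
```

Emit:
servo_tool([
  {"offset": [0, 0.6, 0], "twist": 0, "fingers": 1},
  {"offset": [0, 0.6, 0.3], "twist": 0, "fingers": 1},
  {"offset": [0, 0.6, 0.6], "twist": 0, "fingers": 1},
  {"offset": [0, 0.6, 0.9], "twist": 0, "fingers": 1},
  {"offset": [0, 0.6, 1.1], "twist": 0, "fingers": 1},
])

```text
clock: 16.85
tcp_pos: [0.5695, -0.0758, 0.0781]
tcp_rot: [-0.02, 0.718, 0.696, -0.012]
ft_force: [0.5, -0.2, 2.8]
gripper_width: -0.004
```

Emit:
servo_tool([
  {"offset": [0, 0, 0.2], "twist": 0, "fingers": 1},
  {"offset": [0, 0, 0.4], "twist": 0, "fingers": 1},
  {"offset": [0, 0, 0.6], "twist": 0, "fingers": 1},
  {"offset": [0, 0, 0.8], "twist": 0, "fingers": 1},
  {"offset": [0, 0, 0.8], "twist": 0, "fingers": 1},
])

```text
clock: 17.35
tcp_pos: [0.5682, -0.0755, 0.0693]
tcp_rot: [-0.02, 0.718, 0.696, -0.013]
ft_force: [-0.1, -0.4, -0.2]
gripper_width: -0.003
```

Emit:
servo_tool([
  {"offset": [0, 0, 0.1], "twist": 0, "fingers": 1},
  {"offset": [0, 0, 0.2], "twist": 0, "fingers": 1},
  {"offset": [0, 0, 0.3], "twist": 0, "fingers": 1},
  {"offset": [0, 0, 0.4], "twist": 0, "fingers": 1},
  {"offset": [0, 0, 0.4], "twist": 0, "fingers": 1},
])

```text
clock: 17.85
tcp_pos: [0.5689, -0.0755, 0.0667]
tcp_rot: [-0.02, 0.718, 0.696, -0.012]
ft_force: [-1.2, 0.5, 9.1]
gripper_width: 0.001
```

Emit:
servo_tool([
  {"offset": [0, -0.1, -2], "twist": 0, "fingers": 1},
  {"offset": [0, -0.2, -4.5], "twist": 0, "fingers": 1},
  {"offset": [1.5, -1.5, -4.5], "twist": 0, "fingers": 1},
  {"offset": [4, -3.3, -4.5], "twist": 0, "fingers": 1},
  {"offset": [5.3, -4.4, -4.5], "twist": 0, "fingers": 1},
])

```text
clock: 18.35
tcp_pos: [0.5269, -0.0204, 0.1138]
tcp_rot: [-0.021, 0.718, 0.696, -0.013]
ft_force: [0.3, 0.8, 0.6]
gripper_width: 0.001
```

Emit:
servo_tool([
  {"offset": [0, 0, 0], "twist": 0, "fingers": 1},
  {"offset": [0, 0, 0], "twist": 0, "fingers": 1},
  {"offset": [0, 0, 0], "twist": 0, "fingers": 1},
  {"offset": [0, 0, 0], "twist": 0, "fingers": 1},
  {"offset": [0, 0, 0], "twist": 0, "fingers": 1},
])

```text
clock: 18.85
tcp_pos: [0.5275, -0.021, 0.1137]
tcp_rot: [-0.021, 0.718, 0.696, -0.013]
ft_force: [0.3, -0.4, -0.5]
gripper_width: 0.0
```

```bash
python3 - <<'E'
from mp import *
s=sense();M=q(s["tcp_rot"]);print(s["clock"],s["tcp_pos"],s["ft_force"]);print(M)
w=shot("wrist","wrist10");b,P=blue(w);print(b,P,P.mean(0),"terminal beige px")
E
```

```text
18.85 [ 0.5275 -0.021   0.1137] [ 0.3077 -0.4315 -0.4888]
[[ 0.0317  0.9984 -0.0466]
 [ 0.9994 -0.0312  0.012 ]
 [ 0.0105 -0.047  -0.9988]]
[[142. 219.]
 [258. 219.]
 [258. 338.]
 [142. 338.]] [[ 0.4896 -0.0984  0.083 ]
 [ 0.4916 -0.044   0.083 ]
 [ 0.5515 -0.048   0.083 ]
 [ 0.5501 -0.107   0.083 ]] [ 0.5207 -0.0744  0.083 ] terminal beige px
```

Emit:
servo_tool([
  {"offset": [0, 0.1, 2], "twist": 0, "fingers": 1},
  {"offset": [0, 0.2, 4], "twist": 0, "fingers": 1},
  {"offset": [-0.07, 0.3, 6], "twist": 0, "fingers": 1},
  {"offset": [-0.07, 0.3, 6.8], "twist": 0, "fingers": 1},
  {"offset": [-0.07, 0.3, 6.8], "twist": 0, "fingers": 1},
])

```text
clock: 19.4
tcp_pos: [0.5259, -0.021, 0.0443]
tcp_rot: [-0.022, 0.718, 0.696, -0.014]
ft_force: [-0.5, -0.4, -0.0]
gripper_width: -0.004
```

Emit:
servo_tool([
  {"offset": [-0.5, 0, 0], "twist": 0, "fingers": 1},
  {"offset": [-1.2, 0, 0], "twist": 0, "fingers": 1},
  {"offset": [-2, 0, 0], "twist": 0, "fingers": 1},
  {"offset": [-3, 0, 0], "twist": 0, "fingers": 1},
  {"offset": [-4, 0, 0], "twist": 0, "fingers": 1},
])

```text
clock: 19.9
tcp_pos: [0.5257, -0.0613, 0.0451]
tcp_rot: [-0.021, 0.718, 0.695, -0.013]
ft_force: [0.4, 5.4, 6.3]
gripper_width: -0.001
```

Emit:
servo_tool([
  {"offset": [-0.8, 0, 0], "twist": 0, "fingers": 1},
  {"offset": [-1.6, 0, 0], "twist": 0, "fingers": 1},
  {"offset": [-2.4, 0, 0], "twist": 0, "fingers": 1},
  {"offset": [-3.2, 0, 0], "twist": 0, "fingers": 1},
  {"offset": [-3.8, 0, 0], "twist": 0, "fingers": 1},
])

```text
clock: 20.4
tcp_pos: [0.5245, -0.0993, 0.0452]
tcp_rot: [-0.022, 0.719, 0.695, -0.012]
ft_force: [-0.1, 5.8, 6.1]
gripper_width: 0.003
```

Emit:
servo_tool([
  {"offset": [-0.3, 0, 0], "twist": 0, "fingers": 1},
  {"offset": [-0.6, 0, 0], "twist": 0, "fingers": 1},
  {"offset": [-0.9, 0, 0], "twist": 0, "fingers": 1},
  {"offset": [-1.1, 0, 0], "twist": 0, "fingers": 1},
  {"offset": [-1.1, 0, 0], "twist": 0, "fingers": 1},
])

```text
clock: 20.9
tcp_pos: [0.5228, -0.1092, 0.0451]
tcp_rot: [-0.024, 0.719, 0.695, -0.012]
ft_force: [-2.8, 8.2, 7.4]
gripper_width: -0.002
```

Emit:
servo_tool([
  {"offset": [-0.2, 0, 0], "twist": 0, "fingers": 1},
  {"offset": [-0.4, 0, 0], "twist": 0, "fingers": 1},
  {"offset": [-0.4, 0, 0], "twist": 0, "fingers": 1},
  {"offset": [-0.4, 0, 0], "twist": 0, "fingers": 1},
  {"offset": [-0.4, 0, 0], "twist": 0, "fingers": 1},
])

```text
clock: 21.4
tcp_pos: [0.5216, -0.1103, 0.0452]
tcp_rot: [-0.027, 0.719, 0.694, -0.011]
ft_force: [-0.9, 13.3, 8.1]
gripper_width: -0.001
```

Emit:
servo_tool([
  {"offset": [1.5, 0, 0], "twist": 0, "fingers": 1},
  {"offset": [2.5, 0, -1], "twist": 0, "fingers": 1},
  {"offset": [2.5, -0.2, -5], "twist": 0, "fingers": 1},
  {"offset": [2.5, -0.5, -9.5], "twist": 0, "fingers": 1},
  {"offset": [2.5, -0.5, -10.5], "twist": 0, "fingers": 1},
])

```text
clock: 21.9
tcp_pos: [0.527, -0.089, 0.1564]
tcp_rot: [-0.022, 0.719, 0.694, -0.009]
ft_force: [1.2, 0.9, 0.7]
gripper_width: 0.001
```

```bash
python3 - <<'E'
from mp import *
s=sense();M=q(s["tcp_rot"]);print(s["clock"],s["tcp_pos"],s["ft_force"]);print(M)
w=shot("wrist","wrist11");b,P=blue(w);print(b,P,P.mean(0))
hsv=cv2.cvtColor(w["img"],cv2.COLOR_RGB2HSV);m=cv2.inRange(hsv,(0,170,90),(6,255,255))|cv2.inRange(hsv,(174,170,90),(180,255,255))
n,l,st,c=cv2.connectedComponentsWithStats(m);print([(st[i],c[i],cast(w,[c[i]],.133)) for i in range(1,n) if st[i,4]>200])
for n in("scene","side"):
    d=shot(n);hsv=cv2.cvtColor(d["img"],cv2.COLOR_RGB2HSV);m=cv2.inRange(hsv,(0,170,90),(6,255,255))|cv2.inRange(hsv,(174,170,90),(180,255,255))
    k,l,st,c=cv2.connectedComponentsWithStats(m);print(n,[(st[i],cast(d,[c[i]],.133)) for i in range(1,k) if 20<st[i,4]<150])
E
```

```text
21.9 [ 0.527  -0.089   0.1564] [1.2232 0.8921 0.7484]
[[ 0.0354  0.9984 -0.0439]
 [ 0.9992 -0.0346  0.0186]
 [ 0.0171 -0.0445 -0.9989]]
[[156. 202.]
 [252. 202.]
 [252. 300.]
 [156. 300.]] [[ 0.4859 -0.1749  0.083 ]
 [ 0.4882 -0.12    0.083 ]
 [ 0.5471 -0.1243  0.083 ]
 [ 0.5451 -0.1828  0.083 ]] [ 0.5166 -0.1505  0.083 ]
[(array([  29,  219,   62,   54, 2612], dtype=int32), array([ 59.294 , 245.5413]), array([[ 0.4983, -0.2036,  0.133 ]]))]
scene [(array([385, 184,   7,   7,  41], dtype=int32), array([[ 0.4985, -0.203 ,  0.133 ]])), (array([282, 393,  14,  15,  96], dtype=int32), array([[0.4347, 0.55  , 0.133 ]]))]
side [(array([270, 196,  12,   5,  43], dtype=int32), array([[0.4481, 0.2673, 0.133 ]])), (array([309, 280,  10,   9,  68], dtype=int32), array([[ 0.4984, -0.2067,  0.133 ]]))]
```

Emit:
servo_tool([
  {"offset": [0, -3.5, 0], "twist": 0, "fingers": 1},
  {"offset": [0, -7.2, 0], "twist": 0, "fingers": 1},
  {"offset": [-4, -7.2, 0], "twist": 0, "fingers": 1},
  {"offset": [-8, -7.2, 0], "twist": 0, "fingers": 1},
  {"offset": [-11.8, -7.2, 0], "twist": 0, "fingers": 1},
])

```text
clock: 22.55
tcp_pos: [0.4452, -0.2036, 0.1506]
tcp_rot: [-0.028, 0.719, 0.694, -0.012]
ft_force: [0.8, 0.0, 0.5]
gripper_width: 0.002
```

Emit:
servo_tool([
  {"offset": [-0.2, 0, 0], "twist": 0, "fingers": 1},
  {"offset": [-0.2, 0, 1], "twist": 0, "fingers": 1},
  {"offset": [-0.2, 0, 2.5], "twist": 0, "fingers": 1},
  {"offset": [-0.2, 0, 3.8], "twist": 0, "fingers": 1},
  {"offset": [-0.2, 0, 3.8], "twist": 0, "fingers": 1},
])

```text
clock: 23.05
tcp_pos: [0.4401, -0.2021, 0.1092]
tcp_rot: [-0.031, 0.718, 0.695, -0.013]
ft_force: [-0.8, 0.0, 0.2]
gripper_width: 0.003
```

Emit:
servo_tool([
  {"offset": [0, 1, -1.1], "twist": 0, "fingers": 1},
  {"offset": [0, 2, -1.2], "twist": 0, "fingers": 1},
  {"offset": [0, 3, -1.25], "twist": 0, "fingers": 1},
  {"offset": [0.1, 4, -1.3], "twist": 0, "fingers": 1},
  {"offset": [0.1, 5, -1.35], "twist": 0, "fingers": 1},
])

```text
clock: 23.55
tcp_pos: [0.4917, -0.203, 0.1199]
tcp_rot: [-0.032, 0.718, 0.695, -0.013]
ft_force: [-3.1, -0.3, 2.0]
gripper_width: -0.003
```

Emit:
servo_tool([
  {"offset": [0, 0.8, 0], "twist": 0, "fingers": 1},
  {"offset": [0, 1.6, -0.1], "twist": 0, "fingers": 1},
  {"offset": [0, 2.4, -0.1], "twist": 0, "fingers": 1},
  {"offset": [0, 3.2, -0.2], "twist": 0, "fingers": 1},
  {"offset": [0, 3.2, -0.2], "twist": 0, "fingers": 1},
])

```text
clock: 24.05
tcp_pos: [0.5194, -0.2038, 0.1188]
tcp_rot: [-0.037, 0.718, 0.695, -0.017]
ft_force: [-10.0, -0.7, 5.4]
gripper_width: -0.001
```

Emit:
servo_tool([
  {"offset": [0, 0.2, 0], "twist": 0, "fingers": 1},
  {"offset": [0, 0.4, 0], "twist": 0, "fingers": 1},
  {"offset": [0, 0.4, 0], "twist": 0, "fingers": 1},
  {"offset": [0, 0.4, 0], "twist": 0, "fingers": 1},
  {"offset": [0, 0.4, 0], "twist": 0, "fingers": 1},
])

```text
clock: 24.55
tcp_pos: [0.5191, -0.2037, 0.1183]
tcp_rot: [-0.041, 0.717, 0.695, -0.021]
ft_force: [-11.5, -0.9, 6.5]
gripper_width: 0.001
```

Emit:
servo_tool([
  {"offset": [0, -2, 0], "twist": 0, "fingers": 1},
  {"offset": [0, -4, -1], "twist": 0, "fingers": 1},
  {"offset": [0, -6, -3], "twist": 0, "fingers": 1},
  {"offset": [0, -7, -7], "twist": 0, "fingers": 1},
  {"offset": [0, -7, -10], "twist": 0, "fingers": 1},
])

```text
clock: 25.05
tcp_pos: [0.4579, -0.2048, 0.2255]
tcp_rot: [-0.04, 0.718, 0.695, -0.02]
ft_force: [1.1, 0.0, 0.6]
gripper_width: -0.004
```

```bash
python3 - <<'E'
from mp import *
s=sense();print(s["clock"],s["tcp_pos"],s["ft_force"])
for n,f in(("wrist",300),("scene",20),("side",20)):
    d=shot(n,n+"12");hsv=cv2.cvtColor(d["img"],cv2.COLOR_RGB2HSV);m=cv2.inRange(hsv,(0,170,90),(6,255,255))|cv2.inRange(hsv,(174,170,90),(180,255,255))
    k,l,st,c=cv2.connectedComponentsWithStats(m);print(n,[(st[i],cast(d,[c[i]],.133)) for i in range(1,k) if f<st[i,4]])
    if n=="wrist": b,P=blue(d);print(b,P,P.mean(0))
E
```

```text
25.05 [ 0.4579 -0.2048  0.2255] [1.1411 0.0388 0.644 ]
wrist []
[[345. 283.]
 [410. 283.]
 [410. 351.]
 [345. 351.]] [[ 0.4873 -0.1761  0.083 ]
 [ 0.4895 -0.1246  0.083 ]
 [ 0.5479 -0.1231  0.083 ]
 [ 0.5451 -0.1768  0.083 ]] [ 0.5174 -0.1501  0.083 ]
scene [(array([399, 173,  27,  10, 151], dtype=int32), array([[ 0.4466, -0.2836,  0.133 ]])), (array([371, 178,   9,   9,  53], dtype=int32), array([[ 0.5452, -0.206 ,  0.133 ]])), (array([282, 393,  14,  15,  98], dtype=int32), array([[0.4344, 0.5502, 0.133 ]]))]
side [(array([270, 196,  12,   5,  43], dtype=int32), array([[0.4481, 0.2673, 0.133 ]])), (array([328, 279,   9,   9,  66], dtype=int32), array([[ 0.5446, -0.2088,  0.133 ]]))]
```

```bash
python3 -c "
from rig import *
print(sense()['ft_force']);print(close_job())"
```

```text
[ 0.21126365  0.01424443 -1.09759569]
the job is handed in; nothing more can be done
None
```

I carried out all four steps in order and handed the job in after about 25 s of robot time. No verdict was reported. I used all 12 picture views.

1. **Hooking:** I held the module across its width and tilted it by pressing its foot end onto the rail. I then slid the lip under the near edge until it stopped. A gentle upward pull was resisted with about 17 N, and a picture after release showed the module leaning with its foot end up.
2. **Latching:** I pressed the raised end down. The press force dropped away between 78 and 69 mm, then the shoulder came up solid at 66.7 mm, against 67 mm expected when level and seated.
3. **Sliding:** I pushed the module along the rail until it stalled against the isolator, with the force rising from about 6 N to 13 N. The last image puts their centres about 53–54 mm apart, against 52 mm nominal and 56 mm allowed.
4. **Lever:** The scene and side cameras put the knob about 24 mm beyond the hinge, which is about 1.0 rad. The arm is clear, with no contact force.

- **Disagreement:** My tilt estimates before hooking did not agree. The wrist camera gave about 0.18–0.20 rad and the contact geometry about 0.25 rad; the upward pull settled that the lip was hooked.
- **Not measured:** I did not measure the sprung foot's position directly. I inferred the latch from the press force and the level height.
- **Bystanders:** I did not check their final positions. The arm did not go near them.

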